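# Close the leak-test chamber and give it a purge

## Robot

A 7-joint arm with a two-finger parallel gripper is mounted at the origin on a cart in front of the work surface, level with it; the furniture and walls round the work are solid. World frame = base frame: x ahead of the robot, y to its left, z up, the work surface at z = 0. Lengths are in m, angles in rad, forces in N, time in s.
With the tool pointing down it reaches from about 0.4 to 0.85 m from the base axis. Payload 4.5 kg.
Tool frame: the origin (TCP) lies at the very end of the fingers, on their centre line; the grasp point (between the pads) lies 19 mm behind it; z points along the fingers, y is the line along which they close (so a half turn about z gives the same grasp; the last joint's range is limited). The gripper opens to 85 mm and grips with 20 to 120 N. Pads are 22 mm wide; open, the fingers measure 114 mm over their backs; the gripper's body (76 mm by 85 mm) begins 54 mm behind the grasp point. The pads swing forward as they close: fully open they stand 13 mm farther back than shut.
Start: joints at [-1.204, 0.689, -0.195, 1.565, 0.157, 0.902, -0.215], TCP at [0.204, 0.591, 0.204] pointing down, gripper open.
Joint ranges: [-3.01, 3.01], [-0.46, 2.08], [-1.47, 1.51], [0.13, 2.56], [-1, 4.14], [0.04, 2.09], [-2.66, 2.66]. Speed limits (rad/s): [2.57, 2.57, 3.14, 3.14, 3.14, 3.14, 3.14].

## Interface

Orientations are given as a rotation vector (axis times angle).
In Python, from workcell import bot, optics, job gives the robot as it stands.
- The arm moves only by the tool servo_tool, never from a script. Its argument "deltas" is a list of rows, each a list of 4 numbers: the shift along the tool's x, y, z in units of 40 mm (1.0 is 40 mm), then the turn about the tool's z in units of 5 degrees (1.0 is 5 degrees). A call has exactly 8 rows; each row shifts and turns the commanded pose from where the row before left it, along the tool's axes as they then stand; what a row does not reach is not made up. A row lasts 1/12 s, in which the tool goes at most 41.7 mm and 7.16 degrees, less where a joint would pass 70% of its speed; a pose out of reach is approached as far as the arm can. A call is refused whole if a number of a shift passes 1 or a number of a turn 1, either way. A call with a gripper value outside its range is refused whole. "jaw" is the closure, from 0 (fully open) to 1 (shut), set as the call begins (left out, the last holds). The fingers move at their own pace and stop on an object; the grip force is fixed at half the most. Time passes only in rows, so rows that do not move let the fingers close, or fill a call up. It gives the time, the measured TCP pose, the force, the opening and the grip force at its end, in the units of the state.
- bot.read_state(): the state, without advancing time (a new reading comes with each control period).
- optics.capture(name): name is "scene" or "top" or "wrist"; returns a dict with "color" (480x640x3 uint8, red, green, blue), "range_z" (480x640 float32, m along the optical axis (not along the pixel's ray), 0 where there is no reading), "fx", "fy", "cx", "cy" (pixels), "position" and "rotation" of the camera in the world; the wrist camera has in their place "hand_eye" (4x4, takes a point from camera to tool coordinates, whose origin is the TCP and whose axes are the flange's). Camera axes: x right, y down, z forward; pixel columns grow to the right and rows downward; lengths in m; the calibration is good to about 2 mm. A picture is of the moment at which its call begins: read the wrist's pose just before it.
- job.hand_in(): hands the job in; it is judged then, once.
The state is a dict: "time": time; "q": joint angles; "joint_vel": joint speeds; "tau": joint torques, N m; "eef_pos": TCP position; "orientation": TCP orientation; "contact_force": force on the tool from outside, world axes, zero at the start; "ft_torque": the same for the moment, N m; "opening": finger opening in m; "grasp_force": force on a finger pad.
Only numpy, scipy, OpenCV 4.12 (cv2) and the standard library are available. Lean on these libraries where they do the work, as an engineer would, in place of code of your own. Each camera call takes 0.05 s, during which the arm holds its last target. There are 200 camera calls.

## Task

Take the longer of the two flat metal covers, lay it over the open well of the leak-test chamber without dropping it, and press it down until both ends have snapped under their spring rollers and it sits level on the seal. Then twist the chamber's spring-return knob clockwise to its stop and let it spring back. Leave the shorter cover where it is and do not push the stoppered flask away or knock it over.

Things in the scene. Friction and masses are not known exactly. Their poses are not given: they have to be found in the camera images.
- fixture: Leak-test chamber: grey block fixed to the worktop, 124 (x) x 208 (y) x 38 mm high round an open well, 76 x 120 mm, with a dark battery pack in it. Origin: on the worktop under the middle of the well; z up, y along the well's length, -x towards its knob deck (x -59 to -131, y +-45, 28 mm high). Four guide posts, 61 mm high, at y = +-55 mm (16 mm wide) leave 106 mm between them in x.
- seat (a point): Centre of the seat, the black rubber seal round the well, 40 mm above the worktop; axes as the fixture. The long cover goes here, length along y, either way round. Laid in, it first rests on the end rollers, underside about 18 mm above this point; pressed home, its underside is at this height. Each end needs about 4 to 10 N downward, near it, to snap past its roller, then stays held.
- left_clip (a point): Middle of the spring roller at the fixture's +y end, 51 mm above the worktop. Steel roller, radius 8 mm, 66 mm long, axis along x; it stands out 5 mm from the inner face (y = 81.5 mm, sloped back above z = 60 mm as a lead-in) of an aluminium tower 80 mm wide in x, reaching to y = 104 mm and 66 mm high.
- right_clip (a point): The same roller and tower at the fixture's -y end.
- cover: The long cover: loose flat aluminium plate 100 (x) x 160 (y) x 6 mm, 0.11 to 0.18 kg, with a black bridge handle. Origin: centre of its underside; z up, y along its length. Handle bar 12 mm wide (x), 70 mm long (y), 24 to 38 mm above the underside, on two feet at y = +-30 mm; the plate beyond the handle is free to press on.
- cover_grip (a point): Middle of the long cover's handle bar, 31 mm above the cover's underside, axes as the cover. Grip the bar across its 12 mm width, along the cover's x.
- short_cover: The short cover: same plate and handle but 100 x 110 x 6 mm; it does not fit this chamber. To be left alone. Origin and axes as for the long cover.
- knob_grip (a point): On the knob's axis at the height to grip, 58 mm above the worktop, 97 mm from the well's middle along the fixture's -x. Knob: black bar 44 mm long, 12 mm wide, sides 38 to 68 mm above the worktop, over a disc of 52 mm diameter with its top at 34 mm. x runs along the bar and turns with it, z up; at rest the bar lies along the fixture's x.
- purge_knob (a joint): Angle of the knob: 0 at rest, grows as it is turned clockwise seen from above, stop at 1.2 rad. A spring always turns it back to 0; about 0.2 N m at the stop.
- flask: Pale stoppered flask, 55 mm in diameter and 118 mm high, standing on the worktop as a bystander. Origin: centre of its base.
Things that resemble listed ones, but are neither listed nor needed, are in the scene too. Leave any blue look-alike of the cover alone.

How it is judged:
On the way, in this order (a step that is already met when the one before it is completed fails the run):
1. the long cover sits level on the seal, both ends under their rollers (z of cover in the frame of fixture between 0.0375 and 0.0425 m and angle between cover's own z axis and vertical below 0.03 rad and x of cover in the frame of fixture between -0.005 and 0.005 m and y of cover in the frame of fixture between -0.005 and 0.005 m), for 0.2 s.
2. with the cover seated, the knob is at its stop (all of step 1 and value of joint purge_knob above 1.12 rad), for 0.1 s.
At the end, for the whole second after the job is handed in: The long cover rests on the seal: underside within 2.5 mm of the seal height, level within 0.03 rad, centred within 5 mm along x and y; knob back within 0.08 rad of rest; short cover and flask within 30 mm of where they stood, flask upright (all of step 1 and value of joint purge_knob below 0.08 rad and linear speed of cover below 0.02 m/s and distance of each of short_cover, flask from where it was at the start of the episode below 0.03 m and angle between flask's own z axis and vertical below 0.2 rad); the robot touches nothing.
It fails at once if the long cover is dropped: it falls faster than 0.35 m/s, out of the fingers, while more than 68 mm above the worktop (contact force between the fingers and cover below 0.05 N and linear speed of cover above 0.35 m/s and z of cover in the frame of fixture above 0.068 m).
It fails at once if the flask is knocked over (angle between flask's own z axis and vertical above 0.6 rad).
It also fails if it takes over 64 s, if anything falls off the work surface, if the arm or the gripper's body presses on something with over 40 N, if the wrist force passes 120 N, or if a joint passes its speed limit or range.

## Working session

There is one attempt and no reset: what is moved stays moved. The work goes in short steps, Python scripts to look and compute and a tool call to move; the robot and the scene stay as the last step left them, time stands still between calls to the robot, and variables do not carry over. Pictures are saved under pics/ and viewed, at most 10 in all, crops included, and the job is handed in when it is done.

Besides the shell and the picture viewer there is one more tool, called after "Request:" by a JSON object that holds its "fn" and its "kwargs", one argument or row to a line. servo_tool: Moves the arm, as the interface text tells. Its arguments: {"type":"object","properties":{"deltas":{"type":"array"},"jaw":{"type":"number"}},"required":["deltas"]}

```bash
mkdir -p pics; ls; python3 - <<'E'
from workcell import bot, optics
import cv2, numpy as np, pickle
s=bot.read_state(); print({k:np.round(v,3) for k,v in s.items()})
for n in ("scene","top"):
    c=optics.capture(n); pickle.dump(c,open(n+".pkl","wb")); cv2.imwrite(f"pics/{n}0.png",c["color"][:,:,::-1])
    print(n,c["fx"],c["fy"],c["cx"],c["cy"],c["position"],np.round(c["rotation"],3).tolist())
E
```

```text
pics
{'time': np.float64(0.0), 'q': array([-1.204,  0.69 , -0.194,  1.566,  0.157,  0.902, -0.215]), 'joint_vel': array([-0.001, -0.001, -0.001,  0.001,  0.   , -0.001, -0.002]), 'tau': array([-1.0000e-03, -5.3960e+01, -1.2670e+00, -1.5855e+01,  9.0000e-03,
        9.0000e-03,  0.0000e+00]), 'eef_pos': array([0.204, 0.59 , 0.203]), 'orientation': array([-5.200e-01, -3.098e+00,  3.000e-03]), 'contact_force': array([0.912, 0.273, 0.535]), 'ft_torque': array([ 0.026, -0.008, -0.015]), 'grasp_force': np.float64(0.0), 'opening': np.float64(0.085)}
scene 527.7506735671325 527.7506735671325 319.6960415516246 246.2180893141811 [ 1.0162338  -0.51893684  1.31702926] [-2.454, -0.73, 0.232]
top 480.31155276626305 480.31155276626305 330.2033953519929 238.6493018612262 [0.46156304 0.1985841  1.6335294 ] [-2.182, 2.229, -0.072]
```

View pics/top0.png

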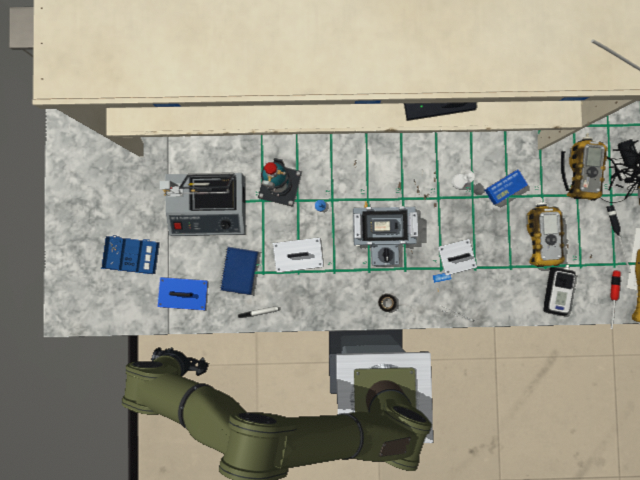

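View pics/scene0.png

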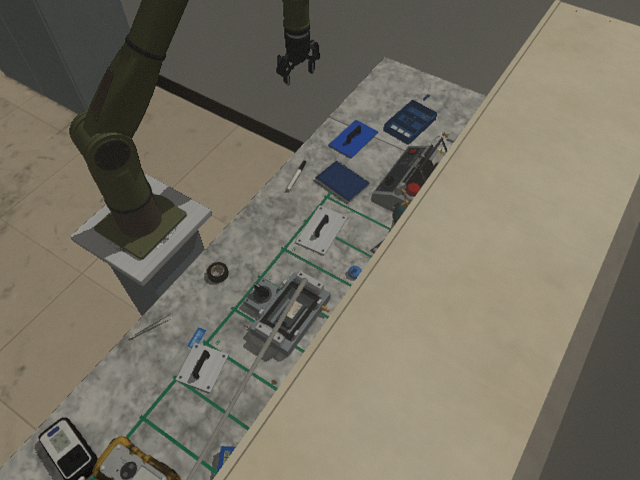

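The top view shows the chamber at about (387,230) with its knob at (386,254). The long white cover is at (298,255) and the short one at (457,256). The flask candidates are the pale things near (462,182), and a blue look-alike cover sits at (183,294). The scene view agrees, and a shelf covers the far side.

```bash
cat > h.py <<'E'
import numpy as np, cv2, pickle
from scipy.spatial.transform import Rotation as R
def cloud(c,T=None):
    """HxWx3 world points from the range image; T = 4x4 camera->world for the wrist"""
    z=c["range_z"]; v,u=np.mgrid[:z.shape[0],:z.shape[1]]
    p=np.stack([(u-c["cx"])/c["fx"]*z,(v-c["cy"])/c["fy"]*z,z],-1)
    if T is None:
        M=np.array(c["rotation"]); M=M if M.shape==(3,3) else R.from_rotvec(M).as_matrix()
        w=p@M.T+np.array(c["position"])
    else: w=p@T[:3,:3].T+T[:3,3]
    w[z<=0]=np.nan; return w
def tool(s):
    T=np.eye(4); T[:3,:3]=R.from_rotvec(s["orientation"]).as_matrix(); T[:3,3]=s["eef_pos"]; return T
def rect(m,w):
    """minimum rectangle of masked world points in xy: centre, sizes(long,short), angle of long axis (deg), median z"""
    P=w[m]; P=P[np.isfinite(P).all(1)]
    (cx,cy),(a,b),t=cv2.minAreaRect((P[:,:2]*1000).astype(np.float32))
    if a<b: a,b,t=b,a,t+90
    return np.round([cx,cy,a,b,(t+90)%180-90,np.median(P[:,2])*1000],1)
E
python3 - <<'E'
from h import *
c=pickle.load(open("top.pkl","rb")); w=cloud(c); col=c["color"]
for n,(u,v) in dict(table=(340,290),fix=(387,230),L=(285,250),S=(450,250),fl=(462,182),fl2=(478,188),shelf=(300,80),shelfedge=(300,100),shelf2=(300,120)).items(): print(n,np.round(w[v,u],3),col[v,u])
hsv=cv2.cvtColor(col,cv2.COLOR_RGB2HSV)
for n,(x0,x1,y0,y1) in dict(L=(270,328,232,274),S=(436,480,234,278)).items():
    m=np.zeros(col.shape[:2],np.uint8); s=np.s_[y0:y1,x0:x1]
    m[s]=((hsv[s][...,1]<25)&(hsv[s][...,2]>200))
    k,l,st,_=cv2.connectedComponentsWithStats(m); i=1+st[1:,4].argmax()
    print(n,st[i],rect(l==i,w))
s=np.s_[195:275,340:435]
m=np.zeros(col.shape[:2],bool); m[s]=w[s][...,2]>0.03; print("fix>30",rect(m,w))
m[s]=w[s][...,2]>0.055; print("fix>55",rect(m,w), np.round(np.nanmax(w[s][...,2]),3))
s=np.s_[165:205,440:500]; m[:]=0; m[s]=w[s][...,2]>0.03; 
k,l,st,_=cv2.connectedComponentsWithStats(m.astype(np.uint8))
for i in range(1,k):
  if st[i,4]>8: print("flask",st[i],rect(l==i,w), np.nanmax(w[l==i][:,2]))
vis=cv2.resize(col[140:290,240:500],None,fx=3,fy=3,interpolation=cv2.INTER_CUBIC); cv2.imwrite("pics/topcrop.png",vis[:,:,::-1])
E
```

```text
table [ 0.365  0.14  -0.004] [168 168 162]
fix [ 0.563 -0.02   0.036] [141 138 126]
L [0.504 0.324 0.005] [214 217 218]
S [ 0.492 -0.238  0.003] [201 204 205]
fl [ 0.717 -0.272  0.053] [209 209 203]
fl2 [ 0.703 -0.342  0.002] [92 94 90]
shelf [0.867 0.24  0.58 ] [219 208 180]
shelfedge [0.822 0.241 0.58 ] [155 148 129]
shelf2 [0.865 0.253 0.287] [216 207 180]
L [ 273  238   50   34 1121] [488.6 281.3 157.7  98.1 -84.3   6.2]
S [439 240  36  34 595] [ 469.3 -260.4  107.1   97.4  -76.7    7. ]
fix>30 [555.4 -11.9 211.4 209.5  -1.2  40.3]
fix>55 [551.1 -12.5 208.2 176.5 -89.6  65.2] 0.078
flask [455 170  20  17 208] [ 728.5 -277.9   44.7   40.8  -80.2   85.4] 0.12560493475349976
flask [488 181  12  23 174] [ 683.6 -383.    75.9   39.2   -1.5   37.2] 0.04644875398072701
```

View pics/topcrop.png

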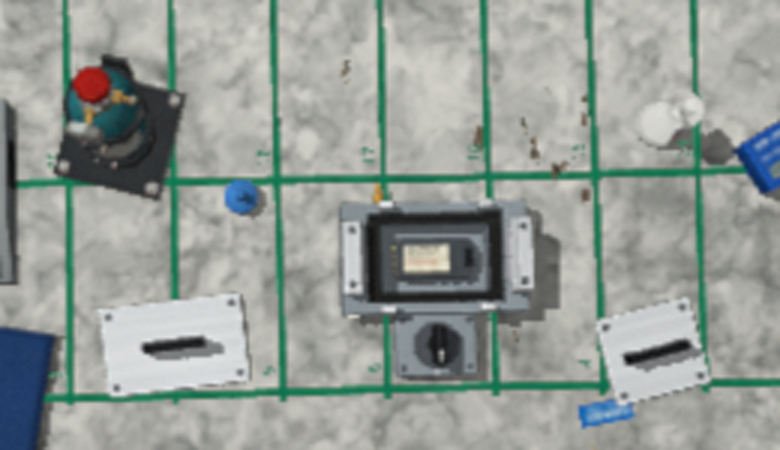

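The crop confirms the layout. The long cover is at world (0.489, 0.281) with yaw about 5.7° and a plate of 158×98 mm, which matches. The chamber is near (0.56, -0.012) at about 0° yaw, with its knob towards the robot. The flask is at (0.73, -0.28), out of the way. I'll move above the cover and turn the tool so it grips along x.

Request:
{"fn": "servo_tool", "kwargs": {
  "deltas": [
    [-0.58, -0.31, -0.08, 0],
    [-0.58, -0.31, -0.08, 0],
    [-0.58, -0.31, -0.08, 0],
    [-0.58, -0.31, -0.08, 0],
    [-0.58, -0.31, -0.08, 0],
    [-0.58, -0.31, -0.08, 0],
    [-0.58, -0.31, -0.08, 0],
    [-0.58, -0.31, -0.08, 0]
  ],
  "jaw": 0
}}

```text
time: 0.77
eef_pos: [0.3477, 0.435, 0.2297]
orientation: [-0.52, -3.098, 0.001]
contact_force: [0.9, 0.7, -0.1]
opening: 0.0859
grasp_force: 0.0
```

Request:
{"fn": "servo_tool", "kwargs": {
  "deltas": [
    [-0.58, -0.31, -0.08, 0],
    [-0.58, -0.31, -0.08, 0],
    [-0.58, -0.31, -0.08, 0],
    [-0.58, -0.31, -0.08, 0],
    [-0.58, -0.31, -0.08, 0],
    [-0.58, -0.31, -0.08, 0],
    [-0.58, -0.31, -0.08, 0],
    [-0.58, -0.31, -0.08, 0]
  ]
}}

```text
time: 1.43
eef_pos: [0.4907, 0.2806, 0.2553]
orientation: [-0.52, -3.097, 0.001]
contact_force: [0.4, 0.6, 1.2]
opening: 0.0856
grasp_force: 0.0
```

Request:
{"fn": "servo_tool", "kwargs": {
  "deltas": [
    [0, 0, 0, 1],
    [0, 0, 0, 1],
    [0, 0, 0, 1],
    [0, 0, 0, 1],
    [0, 0, 0, 1],
    [0, 0, 0, 1],
    [0, 0, 0, 1],
    [0, 0, 0, 1]
  ]
}}

```text
time: 2.1
eef_pos: [0.4898, 0.2818, 0.2551]
orientation: [-1.554, -2.73, 0.001]
contact_force: [0.8, 0.4, -0.2]
opening: 0.085
grasp_force: 0.0
```

Request:
{"fn": "servo_tool", "kwargs": {
  "deltas": [
    [0, 0, 0, 1],
    [0, 0, 0, 1],
    [0, 0, 0, 1],
    [0, 0, 0, 1],
    [0, 0, 0, 1],
    [0, 0, 0, 0],
    [0, 0, 0, 0],
    [0, 0, 0, 0]
  ]
}}

```text
time: 2.77
eef_pos: [0.49, 0.2819, 0.2553]
orientation: [-2.101, -2.336, 0.001]
contact_force: [-0.5, 0.7, 0.3]
opening: 0.0852
grasp_force: 0.0
```

```bash
python3 - <<'E'
from h import *
from workcell import bot, optics
s=bot.read_state(); c=optics.capture("wrist"); pickle.dump((s,c),open("w1.pkl","wb"))
cv2.imwrite("pics/w1.png",c["color"][:,:,::-1]); T=tool(s); print(s["time"],np.round(T,3),np.round(c["hand_eye"],3)); print(np.round(s["q"],2))
w=cloud(c,T@c["hand_eye"]); np.save("w1.npy",w)
for v in range(40,480,80): print([np.round(w[v,u]*1000).tolist() for u in range(40,640,140)])
E
```

```text
2.7667 [[-0.106  0.994 -0.     0.49 ]
 [ 0.994  0.106 -0.     0.282]
 [-0.    -0.    -1.     0.255]
 [ 0.     0.     0.     1.   ]] [[ 0.001 -0.956 -0.292  0.074]
 [ 1.     0.001 -0.    -0.001]
 [ 0.    -0.292  0.956 -0.171]
 [ 0.     0.     0.     1.   ]]
[-0.66  0.55  0.09  1.69 -0.06  0.9  -0.44]
[[-300.0, 476.0, -799.0], [344.0, 411.0, -0.0], [478.0, 424.0, 11.0], [611.0, 440.0, 1.0], [744.0, 454.0, 1.0]]
[[-321.0, 260.0, -802.0], [345.0, 337.0, 1.0], [486.0, 352.0, 7.0], [627.0, 368.0, 1.0], [718.0, 378.0, 75.0]]
[[-97.0, 119.0, -435.0], [346.0, 255.0, 2.0], [493.0, 278.0, 37.0], [644.0, 286.0, -0.0], [695.0, 319.0, 134.0]]
[[109.0, 89.0, -112.0], [346.0, 161.0, 1.0], [505.0, 179.0, 1.0], [651.0, 207.0, 30.0], [822.0, 213.0, 1.0]]
[[110.0, -33.0, -94.0], [446.0, 278.0, 316.0], [516.0, 75.0, 2.0], [531.0, 292.0, 323.0], [855.0, 110.0, 1.0]]
[[425.0, 277.0, 351.0], [462.0, 295.0, 365.0], [489.0, 291.0, 358.0], [514.0, 300.0, 365.0], [549.0, 296.0, 356.0]]
```

View pics/w1.png

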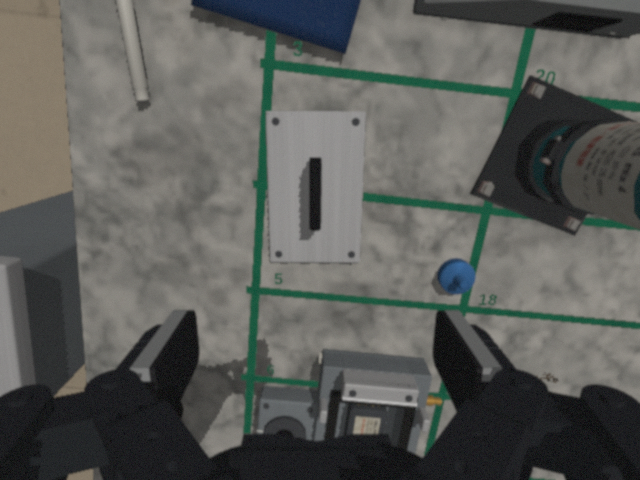

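The wrist view shows the long cover at (314,187) with its handle bar centred at (315,193), and the chamber at the bottom of the image. Next I'll measure the bar and the plate.

```bash
python3 - <<'E'
from h import *
s,c=pickle.load(open("w1.pkl","rb")); w=np.load("w1.npy"); col=c["color"]
T=tool(s)
hsv=cv2.cvtColor(col,cv2.COLOR_RGB2HSV)
roi=np.zeros(col.shape[:2],bool); roi[100:275,262:372]=1
bar=roi&(hsv[...,2]<45)&(w[...,2]>0.025)&(w[...,2]<.05)
print("bar",rect(bar,w),bar.sum(), np.degrees(np.arctan2(T[1,1],T[0,1])))
pl=roi&(w[...,2]>0.004)&(w[...,2]<.012)&(hsv[...,2]>140)
k,l,st,_=cv2.connectedComponentsWithStats(pl.astype(np.uint8)); i=1+st[1:,4].argmax(); print("plate",rect(l==i,w))
b=rect(bar,w); d=np.r_[b[:2]/1000,0]-T[:3,3]; print("tool dxy mm",(T[:3,:3].T@d*1000).round(1))
E
```

```text
bar [487.6 282.1  68.7   9.  -83.9  38.9] 700 6.0644106127859
plate [488.8 282.3 157.9  97.1 -84.3   7.1]
tool dxy mm [  0.5  -2.3 255.3]
```

Request:
{"fn": "servo_tool", "kwargs": {
  "deltas": [
    [0, -0.05, 0.8, 0],
    [0, 0, 0.8, 0],
    [0, 0, 0.8, 0],
    [0, 0, 0.8, 0],
    [0, 0, 0.8, 0],
    [0, 0, 0.8, 0],
    [0, 0, 0.6, 0],
    [0, 0, 0.3, 0]
  ]
}}

```text
time: 3.48
eef_pos: [0.4865, 0.2809, 0.0245]
orientation: [-2.101, -2.333, 0.006]
contact_force: [-0.2, -0.1, 0.6]
opening: 0.0855
grasp_force: 0.0
```

Request:
{"fn": "servo_tool", "kwargs": {
  "deltas": [
    [0, 0, 0.2, 0],
    [0, 0, 0.1, 0],
    [0, 0, 0, 0],
    [0, 0, 0, 0],
    [0, 0, 0, 0],
    [0, 0, 0, 0],
    [0, 0, 0, 0],
    [0, 0, 0, 0]
  ]
}}

```text
time: 4.15
eef_pos: [0.4885, 0.282, 0.0161]
orientation: [2.103, 2.333, 0.002]
contact_force: [-0.1, -0.7, -0.2]
opening: 0.0854
grasp_force: 0.0
```

Request:
{"fn": "servo_tool", "kwargs": {
  "deltas": [
    [0, 0, 0, 0],
    [0, 0, 0, 0],
    [0, 0, 0, 0],
    [0, 0, 0, 0],
    [0, 0, 0, 0],
    [0, 0, 0, 0],
    [0, 0, 0, 0],
    [0, 0, 0, 0]
  ],
  "jaw": 1
}}

```text
time: 4.82
eef_pos: [0.4882, 0.2818, 0.0155]
orientation: [-2.103, -2.333, -0.0]
contact_force: [-0.3, -0.3, 0.7]
opening: -0.0004
grasp_force: 0.0
```

```bash
python3 - <<'E'
from h import *
from workcell import bot, optics
s=bot.read_state(); c=optics.capture("wrist"); t=optics.capture("top"); pickle.dump((s,c,t),open("w2.pkl","wb"))
print(s["opening"],s["grasp_force"],s["eef_pos"])
a=c["color"][:,:,::-1]; b=cv2.resize(t["color"][220:300,240:360,::-1],(480,320),interpolation=cv2.INTER_CUBIC)
im=np.zeros((600,800,3),np.uint8); im[:300,:400]=cv2.resize(a,(400,300)); im[280:600,320:800]=b
cv2.imwrite("pics/w2.png",im)
E
```

```text
-0.00042058864500589045 0.0 [0.48821157 0.2817765  0.01546771]
```

View pics/w2.png

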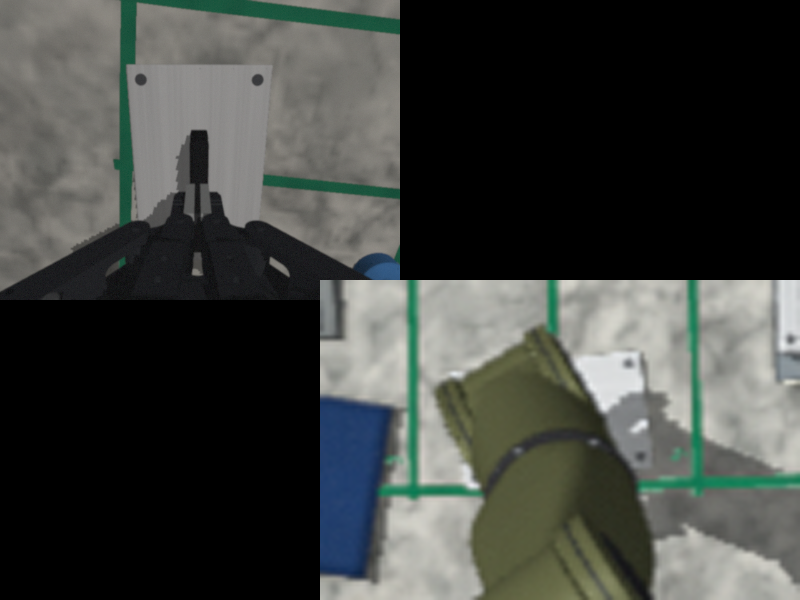

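```bash
python3 - <<'E'
from h import *
s,c,t=pickle.load(open("w2.pkl","rb")); w=cloud(c,tool(s)@c["hand_eye"])
for v in range(200,440,10): print(v,[(np.round(w[v,u]*1000).tolist(),int(c["color"][v,u].mean())) for u in (306,317,328)])
im=cv2.resize(c["color"][180:400,220:420],(600,660))[:600,:,::-1]; im=cv2.convertScaleAbs(im,alpha=2,beta=20); cv2.imwrite("pics/w2c.png",im)
E
```

```text
200 [([479.0, 319.0, 8.0], 141), ([484.0, 319.0, 7.0], 144), ([489.0, 320.0, 6.0], 140)]
210 [([479.0, 316.0, 13.0], 50), ([484.0, 316.0, 13.0], 24), ([489.0, 317.0, 14.0], 24)]
220 [([480.0, 314.0, 25.0], 20), ([484.0, 316.0, 32.0], 17), ([489.0, 316.0, 29.0], 29)]
230 [([480.0, 313.0, 38.0], 25), ([484.0, 314.0, 39.0], 32), ([488.0, 314.0, 38.0], 18)]
240 [([480.0, 310.0, 39.0], 28), ([485.0, 310.0, 38.0], 16), ([489.0, 311.0, 39.0], 23)]
250 [([481.0, 306.0, 39.0], 17), ([485.0, 306.0, 39.0], 22), ([489.0, 306.0, 38.0], 18)]
260 [([481.0, 301.0, 38.0], 16), ([485.0, 303.0, 40.0], 29), ([490.0, 302.0, 39.0], 26)]
270 [([482.0, 297.0, 38.0], 26), ([486.0, 297.0, 38.0], 21), ([490.0, 298.0, 39.0], 21)]
280 [([482.0, 293.0, 39.0], 27), ([486.0, 294.0, 39.0], 26), ([491.0, 294.0, 39.0], 27)]
290 [([483.0, 288.0, 38.0], 13), ([487.0, 289.0, 39.0], 22), ([491.0, 290.0, 38.0], 20)]
300 [([483.0, 292.0, 54.0], 88), ([487.0, 292.0, 53.0], 25), ([490.0, 293.0, 54.0], 86)]
310 [([483.0, 292.0, 62.0], 88), ([487.0, 292.0, 61.0], 25), ([490.0, 292.0, 61.0], 89)]
320 [([483.0, 291.0, 68.0], 91),
[... 334 characters left out ...]
.0, 293.0, 93.0], 24), ([487.0, 285.0, 81.0], 18), ([489.0, 293.0, 92.0], 29)]
370 [([484.0, 290.0, 93.0], 28), ([488.0, 282.0, 81.0], 18), ([489.0, 293.0, 97.0], 22)]
380 [([484.0, 285.0, 91.0], 24), ([488.0, 279.0, 81.0], 13), ([489.0, 293.0, 101.0], 23)]
390 [([484.0, 283.0, 93.0], 19), ([488.0, 275.0, 81.0], 19), ([489.0, 290.0, 101.0], 24)]
400 [([485.0, 279.0, 92.0], 29), ([489.0, 270.0, 80.0], 23), ([491.0, 280.0, 92.0], 13)]
410 [([485.0, 276.0, 92.0], 18), ([496.0, 207.0, 8.0], 82), ([491.0, 277.0, 93.0], 28)]
420 [([485.0, 273.0, 92.0], 20), ([497.0, 195.0, 2.0], 75), ([491.0, 275.0, 93.0], 29)]
430 [([485.0, 273.0, 96.0], 18), ([498.0, 187.0, 1.0], 79), ([491.0, 273.0, 95.0], 23)]
```

View pics/w2c.png

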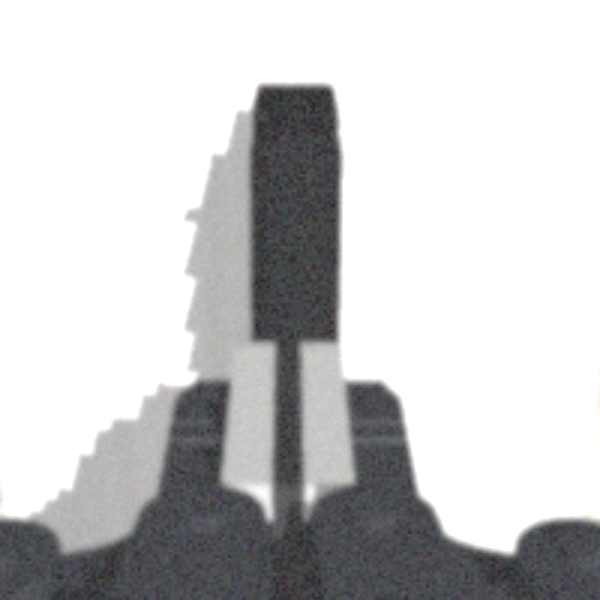

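Fingers closed fully without the bar between them. In the crop the pads end above the bar: at row 293 they sit at z≈50 mm, while the bar top is at 38 mm. I'll check where the fingertips really lie relative to the reported TCP.

```bash
python3 - <<'E'
from h import *
s,c=pickle.load(open("w1.pkl","rb")); H=np.array(c["hand_eye"]); p=cloud(c,H)*1000
m=np.isfinite(p[...,2])&(p[...,2]<100)
print("open: frontmost points tool frame"); 
for sgn in (-1,1):
    q=p[m&(np.sign(p[...,1])==sgn)]; i=np.argsort(q[:,2])[-400:]; print(np.round(np.percentile(q[:,2],[50,90,99,100])), np.round(q[i].mean(0)))
# pad front-face edges: ray of light-pad lowest pixel
for uv in ((193,311),(195,370),(140,372),(437,311),(435,370),(495,372)): print(uv,np.round(p[uv[1],uv[0]]),c["color"][uv[1],uv[0]])
s,c,t=pickle.load(open("w2.pkl","rb")); p=cloud(c,H)*1000
print("closed"); 
for v in range(285,360,3): print(v,[np.round(p[v,u]).tolist() for u in (301,308,326,333,340)])
E
```

```text
open: frontmost points tool frame
[-97. -67. -46. -40.] [  1. -45. -45.]
[-97. -60.  97. 100.] [ 28. 208.  98.]
(193, 311) [  9. -44. -44.] [53 53 50]
(195, 370) [-222. -148.  253.] [61 59 55]
(140, 372) [  9. -48. -79.] [114 115 113]
(437, 311) [  9.  41. -43.] [69 71 66]
(435, 370) [-223.  145.  254.] [130 129 123]
(495, 372) [  9.  47. -78.] [62 62 63]
closed
285 [[-4.0, -8.0, 8.0], [9.0, -4.0, -22.0], [10.0, 3.0, -23.0], [-4.0, 7.0, 8.0], [-4.0, 11.0, 8.0]]
288 [[-5.0, -8.0, 8.0], [8.0, -4.0, -23.0], [8.0, 3.0, -23.0], [-5.0, 7.0, 8.0], [-6.0, 11.0, 9.0]]
291 [[-7.0, -8.0, 7.0], [8.0, -4.0, -24.0], [7.0, 3.0, -23.0], [-7.0, 7.0, 9.0], [-7.0, 11.0, 9.0]]
294 [[11.0, -7.0, -33.0], [10.0, -4.0, -32.0], [10.0, 3.0, -32.0], [10.0, 5.0, -32.0], [-9.0, 11.0, 9.0]]
297 [[10.0, -6.0, -35.0], [11.0, -4.0, -36.0], [10.0, 3.0, -35.0], [10.0, 5.0, -35.0], [-10.0, 11.0, 9.0]]
300 [[10.0, -6.0, -38.0], [10.0, -4.0, -38.0], [10.0, 3.0, -37.0], [10.0, 5.0, -38.0], [-11.0, 11.0, 7.0]]
303 [[10.0, -6.0, -40.0], [10.0, -4.0, -41.0], [10.0, 3.0, -41.0], [10.0, 5.0, -40.0], [-13.0, 11.0, 8.0]]
306 [[1
[... 1202 characters left out ...]
], [10.0, 2.0, -65.0], [10.0, 4.0, -64.0], [7.0, 7.0, -59.0]]
342 [[10.0, -5.0, -66.0], [10.0, -3.0, -66.0], [10.0, 2.0, -66.0], [11.0, 4.0, -68.0], [11.0, 6.0, -68.0]]
345 [[12.0, -5.0, -70.0], [9.0, -3.0, -66.0], [9.0, 2.0, -66.0], [12.0, 4.0, -70.0], [13.0, 6.0, -72.0]]
348 [[12.0, -5.0, -72.0], [7.0, -3.0, -65.0], [11.0, 2.0, -71.0], [11.0, 4.0, -71.0], [12.0, 6.0, -73.0]]
351 [[11.0, -5.0, -72.0], [11.0, -3.0, -73.0], [11.0, 2.0, -72.0], [11.0, 4.0, -73.0], [13.0, 6.0, -75.0]]
354 [[12.0, -5.0, -75.0], [11.0, -3.0, -74.0], [11.0, 2.0, -74.0], [11.0, 4.0, -74.0], [12.0, 6.0, -75.0]]
357 [[11.0, -5.0, -75.0], [10.0, -3.0, -74.0], [11.0, 2.0, -76.0], [11.0, 4.0, -75.0], [11.0, 6.0, -76.0]]
```

The closed fingertips lie 31 mm behind the reported TCP, and 44 mm when open, which matches the stated 13 mm swing. So the real finger end is at eef z + 31 mm, and I'll use that offset from here. I'll open, go down 33 mm to eef z ≈ -0.018, and close.

Request:
{"fn": "servo_tool", "kwargs": {
  "deltas": [
    [0, 0, 0, 0],
    [0, 0, 0, 0],
    [0, 0, 0, 0],
    [0, 0, 0, 0],
    [0, 0, 0, 0],
    [0, 0, 0, 0],
    [0, 0, 0, 0],
    [0, 0, 0, 0]
  ],
  "jaw": 0
}}

```text
time: 5.58
eef_pos: [0.4882, 0.2818, 0.0155]
orientation: [-2.103, -2.333, -0.0]
contact_force: [0.3, -0.4, -0.2]
opening: 0.0854
grasp_force: 0.0
```

Request:
{"fn": "servo_tool", "kwargs": {
  "deltas": [
    [0, 0, 0.1, 0],
    [0, 0, 0.1, 0],
    [0, 0, 0.1, 0],
    [0, 0, 0.1, 0],
    [0, 0, 0.1, 0],
    [0, 0, 0, 0],
    [0, 0, 0, 0],
    [0, 0, 0, 0]
  ]
}}

```text
time: 6.25
eef_pos: [0.4883, 0.2818, -0.0045]
orientation: [2.104, 2.333, 0.0]
contact_force: [-0.1, -0.5, 0.6]
opening: 0.0858
grasp_force: 0.0
```

Request:
{"fn": "servo_tool", "kwargs": {
  "deltas": [
    [0, 0, 0.1, 0],
    [0, 0, 0.1, 0],
    [0, 0, 0.1, 0],
    [0, 0, 0.05, 0],
    [0, 0, 0, 0],
    [0, 0, 0, 0],
    [0, 0, 0, 0],
    [0, 0, 0, 0]
  ]
}}

```text
time: 6.92
eef_pos: [0.4883, 0.2818, -0.0184]
orientation: [2.104, 2.333, 0.001]
contact_force: [-0.1, -0.3, -0.0]
opening: 0.0852
grasp_force: 0.0
```

Request:
{"fn": "servo_tool", "kwargs": {
  "deltas": [
    [0, 0, 0, 0],
    [0, 0, 0, 0],
    [0, 0, 0, 0],
    [0, 0, 0, 0],
    [0, 0, 0, 0],
    [0, 0, 0, 0],
    [0, 0, 0, 0],
    [0, 0, 0, 0]
  ],
  "jaw": 1
}}

```text
time: 7.58
eef_pos: [0.4884, 0.2819, -0.0183]
orientation: [2.104, 2.333, 0.001]
contact_force: [0.1, -0.9, 1.8]
opening: 0.0113
grasp_force: 58.7
```

Gripped: opening is 11.3 mm, force 59 N. Before lifting, I'll measure the chamber from the first top and wrist images, using the tower tops at 66 mm.

```bash
python3 - <<'E'
from h import *
c=pickle.load(open("top.pkl","rb")); w=cloud(c); col=c["color"].astype(int)
def comps(m,w,n):
    k,l,st,ce=cv2.connectedComponentsWithStats(m.astype(np.uint8))
    for i in range(1,k):
        if st[i,4]>n: print(st[i],ce[i].round(1),rect(l==i,w))
s=np.s_[195:275,340:435]
m=np.zeros(w.shape[:2],bool); m[s]=(w[s][...,2]>0.06)&(w[s][...,2]<0.072)
print("towers top"); comps(m,w,25)
g=cv2.cvtColor(c["color"],cv2.COLOR_RGB2GRAY)
m[:]=0; m[s]=(g[s]<60)&(w[s][...,2]>0.03)&(w[s][...,2]<.05); print("seal"); comps(m,w,30)
# seal via plane z=40: dark outline incl. inside
m[:]=0; m[200:248,355:420]=g[200:248,355:420]<75
k,l,st,_=cv2.connectedComponentsWithStats(m.astype(np.uint8)); i=1+st[1:,4].argmax()
M=R.from_rotvec(c["rotation"]).as_matrix() if np.ndim(c["rotation"])==1 else np.array(c["rotation"])
v,u=np.nonzero(l==i); d=np.stack([(u-c["cx"])/c["fx"],(v-c["cy"])/c["fy"],np.ones(len(u))],-1)@M.T; P=np.array(c["position"])
q=P+d*((0.04-P[2])/d[:,2])[:,None]; print("seal ray",st[i],cv2.minAreaRect((q[:,:2]*1000).astype(np.float32)))
m[:]=0; m[244:268,370:402]=w[244:268,370:402,2]>0.05; print("knob"); comps(m,w,5)
s1,c1=pickle.load(open("w1.pkl","rb")); w1=np.load("w1.npy")
m=np.zeros(w1.shape[:2],bool); m[340:440,300:440]=(w1[340:440,300:440,2]>.06)&(w1[340:440,300:440,2]<.072); print("w1 tower"); comps(m,w1,50)
m[:]=0; m[330:440,300:440]=(w1[330:440,300:440,2]>.03)&(w1[330:440,300:440,2]<.044); print("w1 block");comps(m,w1,100)
E
```

```text
towers top
[354 213   9  25 151] [357.7 225.2] [579.2  79.   79.1  25.4   2.5  65.8]
[409 212   9  25 164] [413.8 223.8] [ 579.1 -102.5   79.2   26.2   -1.    65.6]
[385 248   4  13  46] [386.5 253.9] [482.6 -12.   39.4  10.9  -1.6  67.9]
seal
[362 210  46  31 448] [383.6 224.6] [579.  -10.4 150.3  98.6 -89.4  40.4]
[387 250   6  12  32] [390.  255.3] [476.7 -27.6  37.4  13.  -11.2  35.2]
seal ray [361 210  47  31 592] ((578.4877319335938, -10.23284912109375), (99.76219940185547, 152.59469604492188), 0.4174349904060364)
knob
[384 248   5  13  53] [386.5 254. ] [482.6 -11.3  39.4  12.1  -1.6  68.2]
w1 tower
[ 342  379   77   27 1481] [379.7 392.5] [5.788e+02 8.350e+01 8.010e+01 2.080e+01 3.000e-01 6.690e+01]
[319 410   8  13  88] [322.5 416.1] [521.8  44.5  15.4   7.7 -84.7  61.9]
[421 419   9  13  86] [425.1 425.1] [635.7  44.3  16.2   7.7 -88.4  61.8]
w1 block
[ 313  361  119   79 3348] [368.2 398.1] [5.801e+02 4.050e+01 1.291e+02 1.072e+02 3.000e-01 3.950e+01]
```

The chamber centre comes out at about (0.579, -0.0105) with yaw about 0.3°. Post spacing is 114 mm, the towers are 80 mm wide and the knob is at x 0.4826, all of which match the drawing. Next: lift, square the tool, and traverse.

Request:
{"fn": "servo_tool", "kwargs": {
  "deltas": [
    [0, 0, -0.2, 0],
    [0, 0, -0.4, 0],
    [0, 0, -0.5, 0],
    [0, 0, -0.6, 0],
    [0, 0, -0.6, 0.5],
    [0, 0, -0.5, 0.62],
    [0, 0, -0.4, 0],
    [0, 0, -0.1, 0]
  ]
}}

```text
time: 8.25
eef_pos: [0.4895, 0.2825, 0.1163]
orientation: [2.214, 2.227, 0.007]
contact_force: [1.2, 0.4, -1.9]
opening: 0.0113
grasp_force: 58.5
```

Request:
{"fn": "servo_tool", "kwargs": {
  "deltas": [
    [-0.2, 0.14, 0, 0],
    [-0.4, 0.14, 0, 0],
    [-0.5, 0.14, 0, 0],
    [-0.5, 0.14, 0, 0],
    [-0.5, 0.14, 0, 0],
    [-0.5, 0.14, 0, 0],
    [-0.5, 0.14, 0, 0],
    [-0.5, 0.14, 0, 0]
  ]
}}

```text
time: 8.92
eef_pos: [0.5332, 0.1357, 0.1121]
orientation: [-2.215, -2.227, 0.004]
contact_force: [0.3, 0.3, -1.6]
opening: 0.0108
grasp_force: 58.5
```

Request:
{"fn": "servo_tool", "kwargs": {
  "deltas": [
    [-0.5, 0.14, 0, 0],
    [-0.5, 0.14, 0, 0],
    [-0.5, 0.14, 0, 0],
    [-0.5, 0.14, 0, 0],
    [-0.5, 0.14, 0, 0],
    [-0.4, 0.14, 0, 0],
    [-0.2, 0.14, 0, 0],
    [0, 0, 0, 0]
  ]
}}

```text
time: 9.58
eef_pos: [0.5743, 0.0106, 0.1125]
orientation: [2.219, 2.222, -0.002]
contact_force: [0.5, -0.0, -1.5]
opening: 0.0108
grasp_force: 58.5
```

Request:
{"fn": "servo_tool", "kwargs": {
  "deltas": [
    [-0.27, 0.06, 0, 0],
    [-0.26, 0.06, 0, 0],
    [0, 0, 0.2, 0],
    [0, 0, 0.3, 0],
    [0, 0, 0.3, 0],
    [0, 0, 0.3, 0],
    [0, 0, 0.2, 0],
    [0, 0, 0.1, 0]
  ]
}}

```text
time: 10.25
eef_pos: [0.5776, -0.0065, 0.0559]
orientation: [-2.213, -2.227, 0.002]
contact_force: [0.3, -0.4, -0.1]
opening: 0.0112
grasp_force: 58.5
```

Request:
{"fn": "servo_tool", "kwargs": {
  "deltas": [
    [0, 0, 0.05, 0],
    [0, 0, 0, 0],
    [0, 0, 0, 0],
    [0, 0, 0, 0],
    [0, 0, 0, 0],
    [0, 0, 0, 0],
    [0, 0, 0, 0],
    [0, 0, 0, 0]
  ]
}}

```text
time: 10.92
eef_pos: [0.5788, -0.0069, 0.0556]
orientation: [2.215, 2.228, 0.0]
contact_force: [0.1, 0.2, -1.4]
opening: 0.0108
grasp_force: 58.5
```

```bash
python3 - <<'E'
from h import *
from workcell import bot, optics
s=bot.read_state(); c=optics.capture("wrist"); t=optics.capture("scene"); pickle.dump((s,c,t),open("w3.pkl","wb"))
im=np.zeros((600,800,3),np.uint8); im[:300,:400]=cv2.resize(c["color"],(400,300))[:,:,::-1]
im[:,400:]=cv2.resize(t["color"][250:370,230:350],(400,400))[:,:,::-1][:0] if 0 else 0
im[:600,400:]=cv2.resize(t["color"][240:375,240:330],(400,600),interpolation=cv2.INTER_CUBIC)[:,:,::-1]
cv2.imwrite("pics/w3.png",im); print(s["eef_pos"],s["orientation"])
E
```

```text
[ 0.57881132 -0.00691339  0.05564939] [2.21481196e+00 2.22778798e+00 4.93210909e-04]
```

View pics/w3.png

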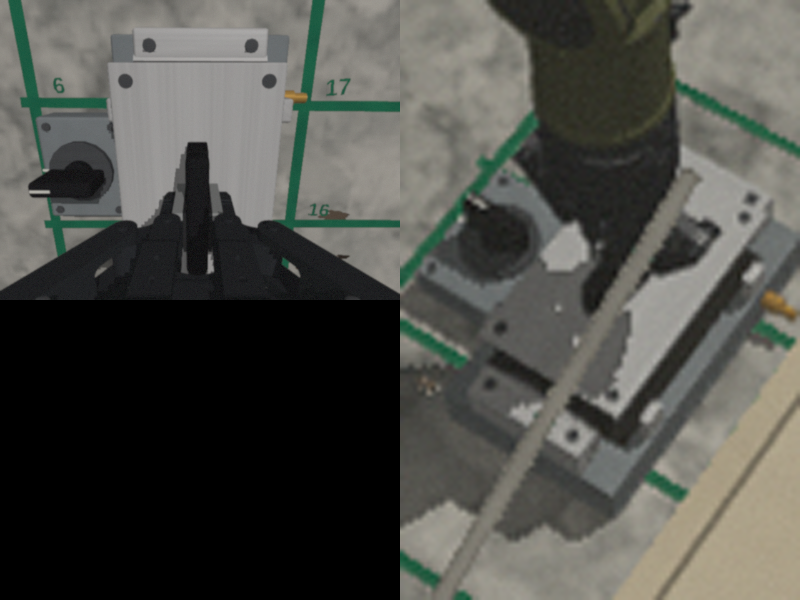

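The wrist view shows the held cover at about (198,140) in front of the +y tower at (200,45). The cover's side edges look centred on the tower, and the scene view agrees. I'll measure the remaining offset between cover and tower in this one image.

```bash
python3 - <<'E'
from h import *
s,c,t=pickle.load(open("w3.pkl","rb")); w=cloud(c,tool(s)@c["hand_eye"])*1000; g=cv2.cvtColor(c["color"],cv2.COLOR_RGB2GRAY)
m=(abs(w[...,2]-80)<5)&(g>110); m[300:]=0
k,l,st,_=cv2.connectedComponentsWithStats(m.astype(np.uint8)); i=1+st[1:,4].argmax(); print("cover",st[i])
for v in (150,200,250): 
    u=np.nonzero(l[v]==i)[0]; a,b=w[v,u[0]+1],w[v,u[-1]-1]; print(v,a.round(1),b.round(1),((a+b)/2).round(1))
for u in (200,310,420):
    col=np.nonzero(l[:,u]==i)[0]; print("top edge",u,col[0],w[col[0]+1,u].round(1))
m=(abs(w[...,2]-66)<3)&(g>110); m[130:]=0
k,l,st,_=cv2.connectedComponentsWithStats(m.astype(np.uint8)); i=1+st[1:,4].argmax(); print("tower",st[i])
for v in range(st[i][1]+8,st[i][1]+st[i][3]-4,10):
    u=np.nonzero(l[v]==i)[0]; a,b=w[v,u[0]+1],w[v,u[-1]-1]; print(v,a.round(1),b.round(1),((a+b)/2).round(1))
for u in (240,310,400):
    q=np.nonzero(l[:,u]==i)[0]; print(u,w[q[0],u].round(1),w[q[-1],u].round(1))
E
```

```text
cover [  171    99   289   201 49407]
150 [529.   55.2  82. ] [626.5  55.7  80.6] [577.7  55.4  81.3]
200 [528.6  37.   80.5] [626.3  37.9  81.4] [577.5  37.4  80.9]
250 [528.8  18.   81.5] [626.6  18.4  80.8] [577.7  18.2  81.2]
top edge 200 99 [537.5  71.9  80.2]
top edge 310 100 [575.3  71.8  81.2]
top edge 420 100 [612.9  72.1  81.1]
tower [  212    43   218    57 10779]
51 [540.   89.2  67.3] [618.1  89.8  66.2] [579.   89.5  66.8]
61 [540.   85.9  66.6] [618.   86.5  66.2] [579.   86.2  66.4]
71 [540.   82.6  66. ] [618.1  83.2  65.5] [579.1  82.9  65.8]
81 [540.3  79.1  66.7] [617.9  79.7  66.1] [579.1  79.4  66.4]
91 [539.4  75.6  66.9] [618.2  76.1  67.4] [578.8  75.8  67.2]
240 [549.6  91.8  65.8] [549.   73.5  67.3]
310 [575.1  91.9  65.9] [575.2  73.7  67.7]
400 [607.9  92.3  65.1] [608.9  73.2  66.9]
```

Request:
{"fn": "servo_tool", "kwargs": {
  "deltas": [
    [-0.05, 0.02, 0, 0],
    [-0.05, 0.015, 0, 0],
    [0, 0, 0.1, 0],
    [0, 0, 0.1, 0],
    [0, 0, 0.1, 0],
    [0, 0, 0, 0],
    [0, 0, 0, 0],
    [0, 0, 0, 0]
  ]
}}

```text
time: 11.68
eef_pos: [0.5801, -0.0108, 0.0434]
orientation: [-2.215, -2.228, 0.0]
contact_force: [-0.2, -0.2, -0.5]
opening: 0.0108
grasp_force: 58.5
```

Request:
{"fn": "servo_tool", "kwargs": {
  "deltas": [
    [0, 0, 0.05, 0],
    [0, 0, 0.05, 0],
    [0, 0, 0.05, 0],
    [0, 0, 0, 0],
    [0, 0, 0, 0],
    [0, 0, 0, 0],
    [0, 0, 0, 0],
    [0, 0, 0, 0]
  ]
}}

```text
time: 12.35
eef_pos: [0.5805, -0.011, 0.0386]
orientation: [2.215, 2.227, 0.001]
contact_force: [-2.4, -0.5, 8.3]
opening: 0.0112
grasp_force: 59.8
```

Request:
{"fn": "servo_tool", "kwargs": {
  "deltas": [
    [0, -0.02, 0.05, 0],
    [0, 0, 0.05, 0],
    [0, 0, 0.05, 0],
    [0, 0, 0, 0],
    [0, 0, 0, 0],
    [0, 0, 0, 0],
    [0, 0, 0, 0],
    [0, 0, 0, 0]
  ]
}}

```text
time: 13.02
eef_pos: [0.5803, -0.0109, 0.0315]
orientation: [2.214, 2.227, 0.002]
contact_force: [3.1, 0.1, -2.5]
opening: 0.0112
grasp_force: 58.5
```

Request:
{"fn": "servo_tool", "kwargs": {
  "deltas": [
    [0, 0, 0.05, 0],
    [0, 0, 0.05, 0],
    [0, 0, 0.05, 0],
    [0, 0, 0.05, 0],
    [0, 0, 0, 0],
    [0, 0, 0, 0],
    [0, 0, 0, 0],
    [0, 0, 0, 0]
  ]
}}

```text
time: 13.68
eef_pos: [0.5799, -0.0108, 0.0225]
orientation: [2.215, 2.228, 0.001]
contact_force: [6.4, -0.6, -8.5]
opening: 0.0108
grasp_force: 58.3
```

Request:
{"fn": "servo_tool", "kwargs": {
  "deltas": [
    [0, 0, 0.03, 0],
    [0, 0, 0.03, 0],
    [0, 0, 0.02, 0],
    [0, 0, 0, 0],
    [0, 0, 0, 0],
    [0, 0, 0, 0],
    [0, 0, 0, 0],
    [0, 0, 0, 0]
  ]
}}

```text
time: 14.35
eef_pos: [0.58, -0.0109, 0.0217]
orientation: [2.214, 2.227, 0.002]
contact_force: [2.2, 0.0, 10.5]
opening: 0.0112
grasp_force: 61.0
```

It sits firmly on the seal: underside ≈ 40 mm, with 10 N pushing back. I'll release, lift, and go over the knob with the tool turned 90°.

Request:
{"fn": "servo_tool", "kwargs": {
  "deltas": [
    [0, 0, 0, 0],
    [0, 0, 0, 0],
    [0, 0, 0, 0],
    [0, 0, 0, 0],
    [0, 0, 0, 0],
    [0, 0, 0, 0],
    [0, 0, 0, 0],
    [0, 0, 0, 0]
  ],
  "jaw": 0
}}

```text
time: 15.02
eef_pos: [0.5792, -0.011, 0.0202]
orientation: [-2.215, -2.228, 0.0]
contact_force: [-0.2, -0.1, -0.1]
opening: 0.0856
grasp_force: 0.0
```

Request:
{"fn": "servo_tool", "kwargs": {
  "deltas": [
    [0, 0, -0.2, 0],
    [0, 0, -0.4, 0],
    [0, 0, -0.5, 0],
    [0, 0, -0.5, 0],
    [0, 0, -0.5, -1],
    [0, 0, -0.5, -1],
    [0, 0, -0.5, -1],
    [0, 0, -0.4, -1]
  ]
}}

```text
time: 15.68
eef_pos: [0.5797, -0.0111, 0.1625]
orientation: [1.788, 2.581, 0.001]
contact_force: [0.3, -0.8, -0.2]
opening: 0.0852
grasp_force: 0.0
```

Request:
{"fn": "servo_tool", "kwargs": {
  "deltas": [
    [0, 0, 0, -1],
    [0, 0, 0, -1],
    [0, 0, 0, -1],
    [0, 0, 0, -1],
    [0, 0, 0, -1],
    [0, 0, 0, -1],
    [0, 0, 0, -1],
    [0, 0, 0, -1]
  ]
}}

```text
time: 16.35
eef_pos: [0.5792, -0.0112, 0.1609]
orientation: [0.798, 3.038, -0.001]
contact_force: [-0.7, 0.2, 0.1]
opening: 0.0853
grasp_force: 0.0
```

Request:
{"fn": "servo_tool", "kwargs": {
  "deltas": [
    [0, 0, 0, -1],
    [0, 0, 0, -1],
    [0, 0, 0, -1],
    [0, 0, 0, -1],
    [0, 0, 0, -1],
    [0, 0, 0, -1],
    [0, 0, 0, 0],
    [0, 0, 0, 0]
  ]
}}

```text
time: 17.02
eef_pos: [0.5792, -0.0112, 0.1606]
orientation: [-0.005, 3.141, -0.0]
contact_force: [-0.2, -0.5, -0.1]
opening: 0.0854
grasp_force: 0.0
```

Request:
{"fn": "servo_tool", "kwargs": {
  "deltas": [
    [0.3, 0, 0, 0],
    [0.4, 0, 0, 0],
    [0.4, 0, 0, 0],
    [0.4, 0, 0, 0],
    [0.4, 0, 0, 0],
    [0.3, 0, 0, 0],
    [0.2, 0, 0, 0],
    [0, 0, 0, 0]
  ]
}}

```text
time: 17.68
eef_pos: [0.4816, -0.0118, 0.1605]
orientation: [0.008, -3.14, 0.002]
contact_force: [-0.5, 0.2, 0.2]
opening: 0.0853
grasp_force: 0.0
```

```bash
python3 - <<'E'
from h import *
from workcell import bot, optics
s=bot.read_state(); c=optics.capture("wrist"); pickle.dump((s,c),open("w4.pkl","wb"))
T=tool(s); w=cloud(c,T@c["hand_eye"])*1000; cv2.imwrite("pics/w4.png",c["color"][:,:,::-1])
print(s["time"],s["eef_pos"],np.degrees(np.arctan2(T[1,1],T[0,1])),np.round(s["q"],2))
g=cv2.cvtColor(c["color"],cv2.COLOR_RGB2GRAY)
m=(abs(w[...,2]-68)<3.5)&(g<60)&(abs(w[...,0]-482)<40)&(abs(w[...,1]+11)<40); k,l,st,_=cv2.connectedComponentsWithStats(m.astype(np.uint8)); i=1+st[1:,4].argmax(); print("knob",st[i],rect(l==i,w/1000))
m=(abs(w[...,2]-47)<6)&(g>110)&(w[...,0]>520); k,l,st,_=cv2.connectedComponentsWithStats(m.astype(np.uint8)); i=1+st[1:,4].argmax(); P=w[l==i]; print("plate",rect(l==i,w/1000))
A=np.c_[P[:,:2]-P[:,:2].mean(0),np.ones(len(P))]; print("plane slopes,z",np.linalg.lstsq(A,P[:,2],rcond=None)[0])
E
```

```text
17.6833 [ 0.48157674 -0.011787    0.16050655] 90.27817612963497 [ 0.21  0.6  -0.44  2.03  0.44  0.61  1.05]
knob [309 201  17  62 896] [ 4.811e+02 -1.180e+01  4.300e+01  1.110e+01  1.000e-01  6.870e+01]
plate [580.4 -11.4 159.8 104.6 -89.7  47. ]
plane slopes,z [-5.48661045e-04 -6.56849592e-04  4.70124460e+01]
```

View pics/w4.png

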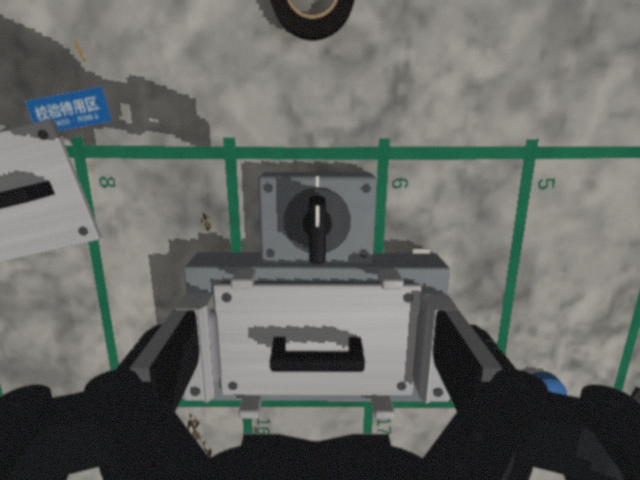

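The wrist view shows the cover seated level at (316,340): plate top z is 47 mm and the slope is under 0.001. The knob is at (317,230), centred under the tool. I'll descend onto it in stages.

Request:
{"fn": "servo_tool", "kwargs": {
  "deltas": [
    [0, 0, 0.3, 0],
    [0, 0, 0.5, 0],
    [0, 0, 0.6, 0],
    [0, 0, 0.6, 0],
    [0, 0, 0.6, 0],
    [0, 0, 0.5, 0],
    [0, 0, 0.3, 0],
    [0, 0, 0.1, 0]
  ]
}}

```text
time: 18.4
eef_pos: [0.4837, -0.0112, 0.0183]
orientation: [0.009, -3.14, 0.001]
contact_force: [0.1, -1.2, 0.5]
opening: 0.0856
grasp_force: 0.0
```

Request:
{"fn": "servo_tool", "kwargs": {
  "deltas": [
    [0, 0, 0.1, 0],
    [0, 0, 0.1, 0],
    [0, 0, 0.05, 0],
    [0, 0, 0, 0],
    [0, 0, 0, 0],
    [0, 0, 0, 0],
    [0, 0, 0, 0],
    [0, 0, 0, 0]
  ]
}}

```text
time: 19.07
eef_pos: [0.4835, -0.0115, 0.0106]
orientation: [-0.009, 3.141, 0.0]
contact_force: [-0.0, 0.4, 1.1]
opening: 0.0852
grasp_force: 0.0
```

Request:
{"fn": "servo_tool", "kwargs": {
  "deltas": [
    [0, 0, 0, 0],
    [0, 0, 0, 0],
    [0, 0, 0, 0],
    [0, 0, 0, 0],
    [0, 0, 0, 0],
    [0, 0, 0, 0],
    [0, 0, 0, 0],
    [0, 0, 0, 0]
  ],
  "jaw": 1
}}

```text
time: 19.73
eef_pos: [0.4834, -0.011, 0.0106]
orientation: [-0.01, 3.141, 0.001]
contact_force: [-0.8, 1.1, 4.2]
opening: 0.0169
grasp_force: 58.5
```

Request:
{"fn": "servo_tool", "kwargs": {
  "deltas": [
    [-0.05, 0, 0, 0],
    [0, 0, 0, 0],
    [0, 0, 0, 0],
    [0, 0, 0, 0],
    [0, 0, 0, 0],
    [0, 0, 0, 0],
    [0, 0, 0, 0],
    [0, 0, 0, 0]
  ]
}}

```text
time: 20.4
eef_pos: [0.4833, -0.011, 0.0105]
orientation: [0.011, -3.139, -0.0]
contact_force: [-4.3, 1.9, 8.5]
opening: 0.0169
grasp_force: 59.0
```

```bash
python3 - <<'E'
from h import *
from workcell import bot, optics
s=bot.read_state(); c=optics.capture("wrist"); pickle.dump((s,c),open("w5.pkl","wb"))
print(s["opening"],s["grasp_force"],s["eef_pos"],s["contact_force"],s["ft_torque"])
im=cv2.convertScaleAbs(cv2.resize(c["color"][150:450,170:470],(600,600))[:,:,::-1],alpha=1.7,beta=15); cv2.imwrite("pics/w5.png",im)
E
```

```text
0.01688721117232346 59.01077091693878 [ 0.48332285 -0.01101438  0.01054768] [-4.26817826  1.88827297  8.53165493] [ 0.44839079  0.87611992 -0.07279066]
```

View pics/w5.png

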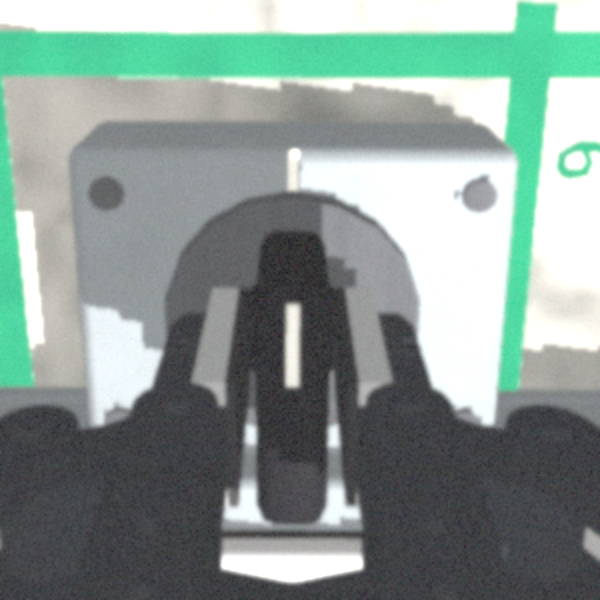

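The crop shows the pads straddling the knob bar at (292,400) without touching its sides. The 17 mm opening means the tips are clamped on something wider near the disc. I'll open, rise 9 mm and grip again.

Request:
{"fn": "servo_tool", "kwargs": {
  "deltas": [
    [0, 0, 0, 0],
    [0, 0, 0, 0],
    [0, 0, 0, 0],
    [0, 0, 0, 0],
    [0, 0, 0, 0],
    [0, 0, -0.12, 0],
    [0, 0, -0.11, 0],
    [0, 0, 0, 0]
  ],
  "jaw": 0
}}

```text
time: 21.12
eef_pos: [0.4859, -0.0115, 0.0203]
orientation: [-0.009, 3.14, 0.0]
contact_force: [-0.3, -0.4, -0.0]
opening: 0.0853
grasp_force: 0.0
```

Request:
{"fn": "servo_tool", "kwargs": {
  "deltas": [
    [0, 0, 0, 0],
    [0, 0, 0, 0],
    [0, 0, 0, 0],
    [0, 0, 0, 0],
    [0, 0, 0, 0],
    [0, 0, 0, 0],
    [0, 0, 0, 0],
    [0, 0, 0, 0]
  ],
  "jaw": 1
}}

```text
time: 21.78
eef_pos: [0.4853, -0.011, 0.0196]
orientation: [-0.01, 3.141, 0.001]
contact_force: [-0.7, 1.5, 3.0]
opening: 0.0109
grasp_force: 59.8
```

Request:
{"fn": "servo_tool", "kwargs": {
  "deltas": [
    [0, 0, 0, 0],
    [0, 0, 0, 0],
    [0, 0, 0, 0],
    [0, 0, 0, 0],
    [0.04, 0, 0, 0],
    [0.04, -0.01, 0, 0],
    [0, 0, 0, 0],
    [0, 0, 0, 0]
  ],
  "jaw": 0
}}

```text
time: 22.45
eef_pos: [0.4819, -0.012, 0.0195]
orientation: [0.009, -3.141, 0.0]
contact_force: [0.1, 0.3, -0.0]
opening: 0.0856
grasp_force: 0.0
```

Request:
{"fn": "servo_tool", "kwargs": {
  "deltas": [
    [0, 0, 0, 0],
    [0, 0, 0, 0],
    [0, 0, 0, 0],
    [0, 0, 0, 0],
    [0, 0, 0, 0],
    [0, 0, 0, 0],
    [0, 0, 0, 0],
    [0, 0, 0, 0]
  ],
  "jaw": 1
}}

```text
time: 23.12
eef_pos: [0.4821, -0.0111, 0.0197]
orientation: [-0.01, 3.141, 0.002]
contact_force: [-0.6, 1.6, 4.4]
opening: 0.0109
grasp_force: 59.9
```

Request:
{"fn": "servo_tool", "kwargs": {
  "deltas": [
    [0, 0, 0, 1],
    [0, 0, 0, 1],
    [0, 0, 0, 1],
    [0, 0, 0, 1],
    [0, 0, 0, 1],
    [0, 0, 0, 1],
    [0, 0, 0, 1],
    [0, 0, 0, 0]
  ]
}}

```text
time: 23.78
eef_pos: [0.4823, -0.0105, 0.0197]
orientation: [0.936, 2.999, 0.002]
contact_force: [-1.5, 3.4, 5.3]
opening: 0.0107
grasp_force: 60.1
```

```bash
python3 -c "
from h import *
from workcell import bot
s=bot.read_state();T=tool(s);print(np.degrees(np.arctan2(T[1,1],T[0,1])),s['eef_pos'],s['ft_torque'],s['contact_force'],s['q'].round(2))"
```

```text
55.32920535165915 [ 0.48229418 -0.0105022   0.01969787] [0.7871601  0.22855684 0.11780571] [-1.45019023  3.3643322   5.32679781] [-0.02  0.85 -0.09  2.12  0.36  0.19  0.54]
```

Request:
{"fn": "servo_tool", "kwargs": {
  "deltas": [
    [0, 0, 0, 1],
    [0, 0, 0, 1],
    [0, 0, 0, 1],
    [0, 0, 0, 1],
    [0, 0, 0, 0],
    [0, 0, 0, 0],
    [0, 0, 0, 0],
    [0, 0, 0, 0]
  ]
}}

```text
time: 24.45
eef_pos: [0.4825, -0.0102, 0.0197]
orientation: [-1.433, -2.796, -0.003]
contact_force: [-0.9, 4.9, 4.1]
opening: 0.0107
grasp_force: 60.2
```

```bash
python3 -c "
from h import *
from workcell import bot
s=bot.read_state();T=tool(s);print(np.degrees(np.arctan2(T[1,1],T[0,1])),s['eef_pos'],s['ft_torque'],s['contact_force'],s['q'].round(2))"
```

```text
35.72067863441157 [ 0.4825464  -0.01024831  0.01968478] [1.12469543 0.13937358 0.16821667] [-0.90467779  4.9323814   4.12380399] [-0.04  0.85 -0.05  2.12  0.2   0.17  0.36]
```

Request:
{"fn": "servo_tool", "kwargs": {
  "deltas": [
    [0, 0, 0, 1],
    [0, 0, 0, 1],
    [0, 0, 0, 1],
    [0, 0, 0, 0.2],
    [0, 0, 0, 0],
    [0, 0, 0, 0],
    [0, 0, 0, 0],
    [0, 0, 0, 0]
  ]
}}

```text
time: 25.12
eef_pos: [0.4828, -0.0101, 0.0197]
orientation: [-1.805, -2.571, -0.004]
contact_force: [0.3, 5.0, 4.0]
opening: 0.011
grasp_force: 60.7
```

```bash
python3 -c "
from h import *
from workcell import bot
s=bot.read_state();T=tool(s);print(np.degrees(np.arctan2(T[1,1],T[0,1])),s['eef_pos'],s['ft_torque'],s['contact_force'],s['q'].round(2))"
```

```text
19.866147867766067 [ 0.4827969  -0.01009465  0.01970786] [1.0628517  0.08422159 0.71165853] [0.33045861 5.01417478 3.97996166] [-0.06  0.85 -0.02  2.12  0.06  0.17  0.21]
```

The torque jumped to 0.71 N m at 70°, so the knob is on its stop. I'll turn back with the spring, release and lift clear.

Request:
{"fn": "servo_tool", "kwargs": {
  "deltas": [
    [0, 0, 0, -1],
    [0, 0, 0, -1],
    [0, 0, 0, -1],
    [0, 0, 0, -1],
    [0, 0, 0, -1],
    [0, 0, 0, -1],
    [0, 0, 0, -1],
    [0, 0, 0, -1]
  ]
}}

```text
time: 25.78
eef_pos: [0.4823, -0.0106, 0.0197]
orientation: [0.815, 3.034, 0.003]
contact_force: [-1.6, 4.7, 5.3]
opening: 0.0107
grasp_force: 60.2
```

Request:
{"fn": "servo_tool", "kwargs": {
  "deltas": [
    [0, 0, 0, -1],
    [0, 0, 0, -1],
    [0, 0, 0, -1],
    [0, 0, 0, -1],
    [0, 0, 0, -1],
    [0, 0, 0, -1],
    [0, 0, 0, 0],
    [0, 0, 0, 0]
  ]
}}

```text
time: 26.45
eef_pos: [0.4822, -0.0111, 0.0197]
orientation: [0.01, 3.141, 0.002]
contact_force: [-1.8, 3.5, 5.3]
opening: 0.0107
grasp_force: 60.2
```

Request:
{"fn": "servo_tool", "kwargs": {
  "deltas": [
    [0, 0, 0, 0],
    [0, 0, 0, 0],
    [0, 0, 0, 0],
    [0, 0, 0, 0],
    [0, 0, 0, 0],
    [0, 0, 0, 0],
    [0, 0, 0, 0],
    [0, 0, 0, 0]
  ],
  "jaw": 0
}}

```text
time: 27.12
eef_pos: [0.4821, -0.0119, 0.0195]
orientation: [-0.018, -3.141, 0.0]
contact_force: [-0.6, 0.1, 0.3]
opening: 0.0854
grasp_force: 0.0
```

Request:
{"fn": "servo_tool", "kwargs": {
  "deltas": [
    [0, 0, -0.2, 0],
    [0, 0, -0.4, 0],
    [0, 0, -0.5, 0],
    [0, 0, -0.6, 0],
    [0, 0, -0.6, 0],
    [0, 0, -0.6, 0],
    [0, 0, -0.5, 0],
    [0, 0, -0.2, 0]
  ]
}}

```text
time: 27.78
eef_pos: [0.4833, -0.0118, 0.1665]
orientation: [0.018, 3.137, 0.0]
contact_force: [-0.3, -0.3, 0.1]
opening: 0.0853
grasp_force: 0.0
```

Request:
{"fn": "servo_tool", "kwargs": {
  "deltas": [
    [0, 0, 0, 0],
    [0, 0, 0, 0],
    [0, 0, 0, 0],
    [0, 0, 0, 0],
    [0, 0, 0, 0],
    [0, 0, 0, 0],
    [0, 0, 0, 0],
    [0, 0, 0, 0]
  ]
}}

```text
time: 28.45
eef_pos: [0.482, -0.0118, 0.1632]
orientation: [-0.018, -3.141, -0.0]
contact_force: [-0.1, 0.6, -0.3]
opening: 0.0851
grasp_force: 0.0
```

```bash
python3 - <<'E'
from h import *
from workcell import bot, optics
s=bot.read_state(); c=optics.capture("wrist")
T=tool(s); w=cloud(c,T@c["hand_eye"])*1000; cv2.imwrite("pics/w6.png",c["color"][:,:,::-1])
print(s["time"],s["eef_pos"])
g=cv2.cvtColor(c["color"],cv2.COLOR_RGB2GRAY)
m=(abs(w[...,2]-68)<3.5)&(g<60)&(abs(w[...,0]-482)<40)&(abs(w[...,1]+11)<40); k,l,st,_=cv2.connectedComponentsWithStats(m.astype(np.uint8)); i=1+st[1:,4].argmax(); print("knob",rect(l==i,w/1000))
m=(abs(w[...,2]-47)<6)&(g>110)&(w[...,0]>520); k,l,st,_=cv2.connectedComponentsWithStats(m.astype(np.uint8)); i=1+st[1:,4].argmax(); P=w[l==i]; print("plate",rect(l==i,w/1000))
A=np.c_[P[:,:2]-P[:,:2].mean(0),np.ones(len(P))]; print("plane",np.linalg.lstsq(A,P[:,2],rcond=None)[0])
E
```

```text
28.45 [ 0.48197995 -0.01180369  0.1631936 ]
knob [ 4.817e+02 -1.210e+01  4.400e+01  1.180e+01 -3.000e-01  6.870e+01]
plate [580.2 -11.3 159.9 104.4 -89.7  47. ]
plane [-1.36812263e-03 -4.95673666e-04  4.70326244e+01]
```

View pics/w6.png

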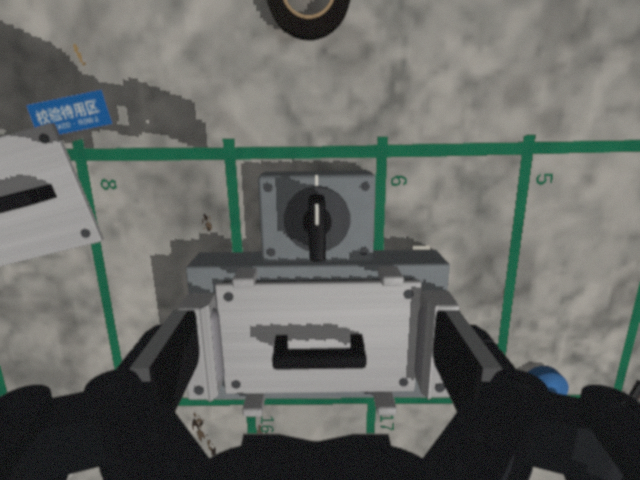

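The picture shows the cover still seated level at (318,340), the knob back at rest at (317,228) and the gripper clear of everything. I'll hand in.

```bash
python3 -c "
from workcell import job
print(job.hand_in())"
```

```text
the job is handed in; nothing more can be done
None
```

I seated the long cover level on the seal, turned the knob to its stop and let it return to rest, never went near the short cover or flask, and handed the job in at about 28 s; no verdict came back.

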